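# Air the canister: lid at 45 degrees, clay discs stacked to dry

### The arm

A 6-joint arm with a two-finger parallel gripper is mounted at the origin on the work surface. World frame = base frame: x ahead of the robot, y to its left, z up, the work surface at z = 0. Lengths are in m, angles in rad, forces in N, time in s.
With the tool pointing down it reaches from about 0.3 to 0.875 m from the base axis. Payload 6.4 kg.
Tool frame: the origin (TCP) lies on the centre line of the jaws, within the pads' length; the fingertips stand 25 mm ahead of it and the grasp point (between the pads) lies 6 mm ahead of it (ctrl.tip_reach is the distance from the TCP to the fingertips, in m); z points along the fingers, y is the line along which they close (so a half turn about z gives the same grasp; the last joint's range is limited). The gripper opens to 85 mm and grips with 20 to 120 N. Pads are 22 mm wide; open, the fingers measure 114 mm over their backs; the gripper's body (76 mm by 85 mm) begins 54 mm behind the grasp point. The pads swing forward as they close: fully open they stand 13 mm farther back than shut.
Start: joints at [-1.328, 0.181, 1.607, -0, 1.354, -0.206], TCP at [0.25, -0.518, 0.256] pointing down, gripper open.
Joint ranges: [-2.99, 2.99], [-0.89, 2.07], [0.3, 2.58], [-1.14, 4.28], [0, 2.63], [-3.12, 3.12]. Speed limits (rad/s): [2.57, 2.57, 3.01, 3.14, 3.14, 3.14].

### API

Orientations are given as a unit quaternion [w, x, y, z].
In Python, from bench import ctrl gives the robot as it stands.
- The arm moves only by the tool servo_tool, never from a script. Its argument "motion" is a list that holds one entry, the list of rows, each a list of 5 numbers: the shift along the tool's x, y, z in cm, then the turn about the tool's z in degrees, then the closure, from -1 (fully open) to 1 (shut). In form: [[[dx, dy, dz, twist, claw], ...]]. A call has 1 to 5 rows; each row is the pose to reach, as a shift and turn from the pose commanded when the call began, along the tool's axes at that moment; what a row does not reach only later rows make up. A row lasts 1/10 s, in which the tool goes at most 50 mm and 8.59 degrees, less where a joint would pass 70% of its speed; a pose out of reach is approached as far as the arm can. A call with a gripper value outside its range is refused whole. The fingers move at their own pace and stop on an object; the grip force is fixed at half the most. Time passes only in rows, so rows that repeat a pose let the fingers close. It gives the time, the measured TCP pose, the force, the opening and the grip force at its end, in the units of the state.
- ctrl.get_obs(): the state, without advancing time (a new reading comes with each control period).
- ctrl.camera(name): name is "scene" or "top" or "wrist"; returns a dict with "pixels" (400x640x3 uint8, red, green, blue), "depth" (400x640 float32, m along the optical axis (not along the pixel's ray), 0 where there is no reading), "fx", "fy", "cx", "cy" (pixels), "R" (3x3) and "t" (3): a world point X has camera coordinates R X + t; the wrist camera has in their place "hand_eye" (4x4, takes a point from camera to tool coordinates, whose origin is the TCP and whose axes are the flange's). Camera axes: x right, y down, z forward; pixel columns grow to the right and rows downward; lengths in m; the calibration is good to about 2 mm. A picture is of the moment at which its call begins: read the wrist's pose just before it.
- ctrl.hand_in(): hands the job in; it is judged then, once.
The state is a dict: "time_s": time; "q": joint angles; "dq": joint speeds; "joint_efforts": joint torques, N m; "eef_pos": TCP position; "eef_rot": TCP orientation; "wrist_force": force on the tool from outside, world axes, zero at the start; "torque": the same for the moment, N m; "opening": opening from 0.0 (shut) to 1.0 (fully open); "grasp_force": force on a finger pad.
Only numpy, scipy, OpenCV 4.12 (cv2) and the standard library are available. Lean on these libraries where they do the work, as an engineer would, in place of code of your own. Each camera call takes 0.05 s, during which the arm holds its last target. There are 200 camera calls.

### The job

The washed canister has to air: raise its stiff hinged lid to 45 degrees from closed (half of upright) and see that it stays there by itself. Stack its two clay moisture discs one on the other, flat and centred on the white saucer, lowering them into place instead of dropping them, and leave the other things on the ledge where they are.

Things in the scene. Friction and masses are not known exactly. Their poses are not given: they have to be found in the camera images.
- canister: Round aluminium canister fixed to the ledge, 130 mm across, rim 100 mm high. Origin: centre of its underside. Its -x axis points to the side of the lid handle, its +x axis to the hinge, z up.
- lid (a joint): Lid of the canister, hinge angle in rad: 0 is closed (lid level), growing as the handle side rises, stop at 1.9. The hinge axis is level, along the canister's y. A stiff friction hinge (0.35 N m, about 2 to 3 N at the handle): it stays where it is left. The lid is a disc 134 mm across and 8 mm thick, 0.16 kg.
- lid_handle (a point): Middle of the straight round steel bar of the lid's handle, 12 mm thick, 80 mm long, parallel to the hinge axis, held by an arm at each end. When closed it stands out level, 46 mm in front of the lid's edge at 105 mm height, with free space below and between it and the canister. It lies 183 mm from the hinge axis and moves with the lid.
- lid_hinge (a point): Point on the hinge axis, at the canister's back rim (70 mm along the canister's +x from its centre), 101 mm above the ledge. Does not move.
- saucer: Loose white ceramic saucer, 164 mm across, 0.3 kg, flat inside over 110 mm with the floor 6 mm above its underside, sloping rim 13 mm high. Origin: centre of the underside, z up.
- disc_a: Loose flat terracotta disc, 64 mm across, 16 mm thick, 0.09 kg, lying flat. Origin: centre of the underside, z up. The two discs are alike and either may be below.
- disc_b: The other terracotta disc, just like disc_a: 64 mm across, 16 mm thick. Origin: centre of the underside, z up.
- mortar: Bystander: white ceramic mortar with its pestle, 120 mm across the rim, 80 mm high (pestle to 135 mm). Origin: centre of the underside.
- spoon: Bystander: steel spoon lying flat, 170 mm long along its x axis. Origin near its middle.
- orange_box: Bystander: open orange plastic box, 110 x 150 x 55 mm high. Origin: centre of the underside.
- jar_tall: Bystander: capped glass jar, 72 mm across, 130 mm high. Origin: centre of the underside.
- jar_short: Bystander: capped glass jar, 80 mm across, 95 mm high. Origin: centre of the underside.
- mug: Bystander: blue mug, 80 mm across, 85 mm high. Origin: centre of the underside.
There are look-alikes about, which are no part of the job. There is more than one size of the saucer; the job needs the larger. Leave any purple or red look-alike of the disc_a alone.

How it is judged:
By the outcome, as a careful person would: the job done as asked, in the order asked, and still so for the second after the job is handed in, with the robot touching nothing.
It also fails if it takes over 64 s, if anything falls off the work surface, if the arm or the gripper's body presses on something with over 40 N, if the wrist force passes 120 N, or if a joint passes its speed limit or range.

## Working session

There is one attempt and no reset: what is moved stays moved. The work goes in short steps, Python scripts to look and compute and a tool call to move; the robot and the scene stay as the last step left them, time stands still between calls to the robot, and variables do not carry over. Pictures are saved under pics/ and viewed, at most 10 in all, crops included, and the job is handed in when it is done.

Besides the shell and the picture viewer there is one more tool, called in YAML: its name, and indented under it one key for each argument. servo_tool: Moves the arm, as the interface text tells. Its arguments: {"type":"object","properties":{"motion":{"type":"array"}},"required":["motion"]}

```bash
mkdir -p pics; ls
cat > h.py <<'E'
import numpy as np, cv2
from bench import ctrl
def cam(n):
    o=ctrl.get_obs(); c=ctrl.camera(n); c['o']=o; return c
def world(c):
    d=c['depth']; v,u=np.mgrid[:d.shape[0],:d.shape[1]]
    P=np.stack([(u-c['cx'])/c['fx']*d,(v-c['cy'])/c['fy']*d,d],-1)
    if 'R' in c: return (P-c['t'])@c['R']
    H=c['hand_eye']; P=P@H[:3,:3].T+H[:3,3]
    return P@rot(c['o']).T+np.array(c['o']['eef_pos'])
def rot(o):
    from scipy.spatial.transform import Rotation as Ro
    w,x,y,z=o['eef_rot']; return Ro.from_quat([x,y,z,w]).as_matrix()
def save(n,c): cv2.imwrite('pics/'+n,c['pixels'][:,:,::-1])
E
python3 - <<'E'
from h import *
for n in ('top','scene'):
    c=cam(n); save(n+'1.png',c); np.savez('/tmp/'+n,P=world(c),rgb=c['pixels'],d=c['depth'])
    print(n,c.get('R'),c.get('t'),c['fx'])
o=ctrl.get_obs(); print(o, rot(o))
E
```

```text
pics
top [[-0.01920501 -0.99973095  0.01300762]
 [-0.99442054  0.01775004 -0.10398427]
 [ 0.1037254  -0.01493207 -0.99449388]] [-0.00350531  0.5533485   1.36444313] 512.4975673412335
scene [[-6.55493624e-01  7.55200702e-01  9.74368257e-05]
 [ 6.07470174e-01  5.27344196e-01 -5.94043843e-01]
 [-4.48673710e-01 -3.89332761e-01 -8.04432659e-01]] [ 0.36556043 -0.26484958  1.33366925] 367.6638679046174
{'time_s': 0.1, 'q': array([-1.32827603e+00,  1.81473390e-01,  1.60792016e+00,  3.57829095e-05,
        1.35378726e+00, -2.06335015e-01]), 'dq': array([ 0.00018709, -0.00287044, -0.00316835, -0.00103441, -0.00165051,
        0.0007058 ]), 'joint_efforts': array([ 9.32071234e-04, -4.45876658e+01, -3.52237737e+01, -2.30598926e-04,
        4.13883230e-03,  3.71470321e-06]), 'eef_pos': array([ 0.24940707, -0.51758543,  0.2554646 ]), 'eef_rot': array([-7.94266926e-04,  9.74922194e-01,  2.22544570e-01,  3.09966417e-06]), 'wrist_force': array([-1.16061873,  0.15284397,  0.2498113 ]), 'torque': array([ 0.00138387, -0.02857849,  0.03614905]), 'grasp_force': 0.0, 'opening': 1.0025026485561768} [[ 9.00947829e-01  4.33927285e-01 -3.47475720e-04]
 [ 4.33927276e-01 -9.00946567e-01  1.55007653e-03]
 [ 3.59563446e-04 -1.54731728e-03 -9.99998738e-01]]
```

View pics/top1.png

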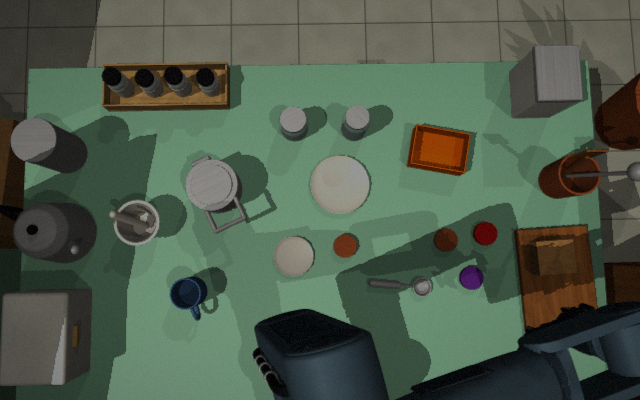

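View pics/scene1.png

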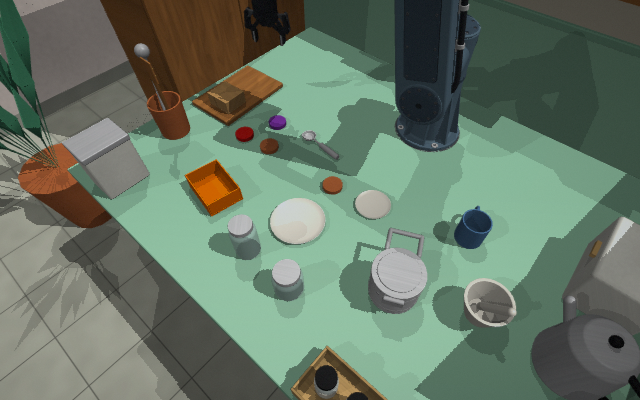

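In the top picture:
- **Discs:** the candidates are at (345,245), (446,240), (485,233, red) and (471,277, purple). The two terracotta ones are the first two, and (446,240) lies in shadow.
- **Saucers:** the candidates are (340,184) and (294,256). The first is the larger.
- **Canister:** it is at (212,185), with the handle at about (228,224).

Next I measure these and confirm with a crop.

Run:
```python
from h import *
z=np.load('/tmp/top.npz'); P=z['P']; im=z['rgb'].astype(int)
crop=z['rgb'][140:300,250:510][:,:,::-1]
cv2.imwrite('pics/crop1.png',cv2.convertScaleAbs(cv2.resize(crop,None,fx=3,fy=3,interpolation=cv2.INTER_CUBIC),alpha=1.5))
r,g,b=im[...,0],im[...,1],im[...,2]
def fit(name,u,v,w,zmin,zmax,cond=None):
    m=np.zeros(r.shape,bool); m[v-w:v+w,u-w:u+w]=1
    m&=(P[...,2]>zmin)&(P[...,2]<zmax)
    if cond is not None: m&=cond
    n,l,s,ce=cv2.connectedComponentsWithStats(m.astype(np.uint8))
    k=1+np.argmax(s[1:,4]); Q=P[l==k]
    (cx,cy),rad=cv2.minEnclosingCircle(Q[:,:2].astype(np.float32))
    print(name,len(Q),'mean',Q.mean(0).round(4),'circ',round(cx,4),round(cy,4),'R',round(rad,4),'z',np.percentile(Q[:,2],[5,50,95]).round(4), 'rgb',im[l==k].mean(0).round())
    return Q
for n,u,v in (('dA',345,245),('dB',446,240),('red',485,233),('pur',471,277)): fit(n,u,v,20,.010,.03)
for n,u,v in (('S',340,184),('s',294,256)): fit(n,u,v,40,.004,.03)
fit('lid',212,185,45,.1,.125)
Q=fit('lid+h',212,185,60,.09,.125)
# handle: points in pixel window lower
print('table z',np.median(P[300:320,300:330,2]))
sub=P[205:235,200:250].reshape(-1,3); sub=sub[(sub[:,2]>.09)&(sub[:,2]<.12)]
np.save('/tmp/sub.npy',sub)
lid=fit('lid',212,185,45,.1,.125)
```

```text
dA 419 mean [ 0.429  -0.0844  0.0163] circ 0.4292 -0.0845 R 0.0317 z [0.012  0.0161 0.021 ] rgb [100.  50.  25.]
dB 427 mean [ 0.4398 -0.3606  0.0164] circ 0.4399 -0.3615 R 0.0323 z [0.012  0.0163 0.0209] rgb [56. 27. 13.]
red 419 mean [ 0.4554 -0.47    0.0164] circ 0.4552 -0.4707 R 0.0328 z [0.012  0.0163 0.0214] rgb [79.  8.  6.]
pur 431 mean [ 0.3364 -0.4259  0.0162] circ 0.3375 -0.4257 R 0.0331 z [0.0112 0.0163 0.0206] rgb [61. 24. 81.]
S 2225 mean [ 0.599  -0.0744  0.0088] circ 0.5993 -0.076 R 0.0881 z [0.0045 0.0082 0.0149] rgb [147. 146. 135.]
s 823 mean [0.4048 0.0572 0.0072] circ 0.4042 0.0603 R 0.0626 z [0.0043 0.0067 0.0121] rgb [134. 130. 118.]
lid 2517 mean [0.5798 0.2542 0.1112] circ 0.5753 0.2404 R 0.1009 z [0.1058 0.1112 0.1163] rgb [125. 124. 121.]
lid+h 2551 mean [0.5789 0.2541 0.1111] circ 0.5687 0.2497 R 0.1028 z [0.1057 0.1112 0.1163] rgb [125. 123. 120.]
table z 0.003699153125251375
lid 2517 mean [0.5798 0.2542 0.1112] circ 0.5753 0.2404 R 0.1009 z [0.1058 0.1112 0.1163] rgb [125. 124. 121.]
```

View pics/crop1.png

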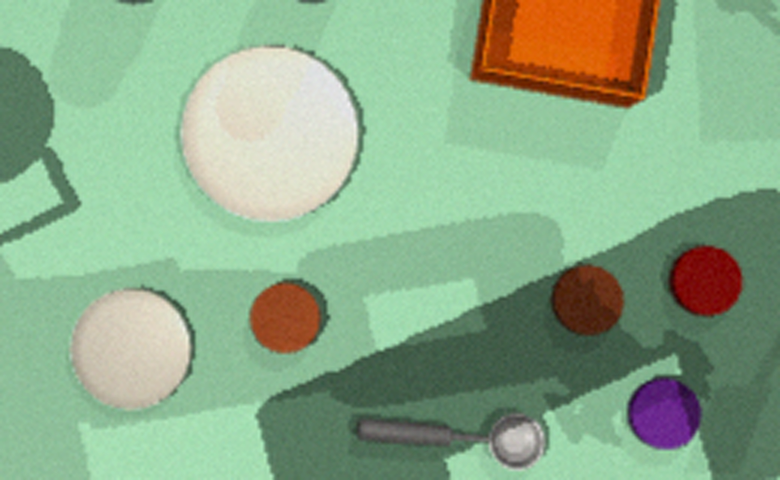

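The crop shows the same terracotta hue at (287,317) and (587,300), with the second in shadow. The red disc (706,281) and the purple one (665,414) are different. The large white saucer is at (270,133) and the smaller one at (131,349). Next I measure the handle and the saucer centre.

Run:
```python
from h import *
from scipy.optimize import least_squares
print('tip',ctrl.tip_reach)
z=np.load('/tmp/top.npz'); P=z['P']; im=z['rgb'].astype(int)
def circ(X):
    f=lambda p: np.hypot(X[:,0]-p[0],X[:,1]-p[1])-p[2]
    return least_squares(f,[*X.mean(0),.08],loss='soft_l1',f_scale=.002).x
def blob(u,v,w,cond,k=0):
    m=np.zeros(cond.shape,np.uint8); m[v-w:v+w,u-w:u+w]=cond[v-w:v+w,u-w:u+w]
    if k: m=cv2.morphologyEx(m,cv2.MORPH_OPEN,cv2.getStructuringElement(cv2.MORPH_ELLIPSE,(k,k)))
    n,l,s,_=cv2.connectedComponentsWithStats(m); return (l==1+np.argmax(s[1:,4])).astype(np.uint8)
def onplane(c,uv,h):
    d=np.c_[(uv[:,0]-c['cx'])/c['fx'],(uv[:,1]-c['cy'])/c['fy'],np.ones(len(uv))]@c['R']
    o=-c['R'].T@c['t']; return o+d*((h-o[2])/d[:,2])[:,None]
c=cam('top')
def edge(m): return max(cv2.findContours(m,cv2.RETR_EXTERNAL,cv2.CHAIN_APPROX_NONE)[0],key=len)[:,0].astype(float)
sat=im.max(2)-im.min(2)
for n,u,v,w,cond,h in (('S',340,184,38,(sat<35)&(im.sum(2)>250),.012),('A',345,245,20,im[...,0]>1.3*im[...,1],.016),('B',446,240,20,im[...,0]>1.3*im[...,1],.016)):
    print(n,circ(onplane(c,edge(blob(u,v,w,cond)),h)[:,:2]).round(4))
hz=(P[...,2]>.09)&(P[...,2]<.13)
m=blob(212,185,50,hz,9); X=onplane(c,edge(m),.109)[:,:2]; L=circ(X); print('lid',L.round(4), np.median(P[m>0][:,2]))
# handle points: outside lid radius +30mm
Q=P[hz]; r=np.hypot(Q[:,0]-L[0],Q[:,1]-L[1]); H=Q[(r>.09)&(r<.15)&(Q[:,0]<L[0])]
print(len(H),H.mean(0))
d0=H[:,:2].mean(0)-L[:2]; d0/=np.linalg.norm(d0)
for _ in range(5):
    s=(H[:,:2]-L[:2])@d0; t=(H[:,:2]-L[:2])@np.array([-d0[1],d0[0]])
    b=(s>.10)&(abs(t)<.035); k=np.polyfit(t[b],s[b],1)
    tilt=np.arctan(k[0]); a=np.arctan2(d0[1],d0[0])-tilt*0.7; d0=np.array([np.cos(a),np.sin(a)])
bm=b; print('dir',d0,np.degrees(a),'bar s',s[bm].mean(),'t range',t[s>.1].min(),t[s>.1].max(),'z',H[bm,2].mean())
mid=H[bm,:2].mean(0); print('mid of bar pts',mid,'model',L[:2]+d0*.113, 'hinge',L[:2]-d0*.07)
```

```text
tip 0.025
S [ 0.5996 -0.0736  0.0835]
A [ 0.4296 -0.0852  0.0301]
B [ 0.4404 -0.3609  0.0306]
lid [0.5902 0.2597 0.066 ] 0.11126718522992515
268 [0.49425476 0.21454143 0.11115943]
dir [-0.89980439 -0.43629355] -154.13236684775492 bar s 0.11277903046451485 t range -0.04790271316138999 0.04376109841018345 z 0.11127794136417021
mid of bar pts [0.48909408 0.20977119] model [0.4885384  0.21041107] hinge [0.6532026  0.29025279]
```

servo_tool:
  motion:
    - [[17, -17.6, 0, 0, 0.1], [17, -17.6, 0, 0, 0.1], [17, -17.6, 0, 0, 0.1], [17, -17.6, 0, 0, 0.1], [17, -17.6, 0, 0, 0.1]]

```text
time_s: 0.65
eef_pos: [0.3264, -0.2834, 0.256]
eef_rot: [-0.0, 0.975, 0.222, 0.0]
wrist_force: [1.0, 0.1, 0.5]
opening: 0.453
grasp_force: 0.0
```

servo_tool:
  motion:
    - [[17, -17.6, 0, 0, 0.1], [17, -17.6, 0, 0, 0.1], [17, -17.6, 0, 0, 0.1], [17, -17.6, 0, 0, 0.1], [17, -17.6, 0, 0, 0.1]]

```text
time_s: 1.15
eef_pos: [0.4032, -0.0511, 0.2564]
eef_rot: [0.0, 0.975, 0.223, 0.0]
wrist_force: [0.5, -0.6, 0.2]
opening: 0.449
grasp_force: 0.0
```

servo_tool:
  motion:
    - [[17, -17.6, 0, 0, 0.1], [17, -17.6, 0, 0, 0.1], [17, -17.6, 0, 0, 0.1], [17, -17.6, 0, 0, 0.1], [17, -17.6, 0, 0, 0.1]]

```text
time_s: 1.65
eef_pos: [0.48, 0.1815, 0.2562]
eef_rot: [-0.0, 0.975, 0.223, 0.0]
wrist_force: [0.3, -0.4, 0.8]
opening: 0.452
grasp_force: 0.0
```

servo_tool:
  motion:
    - [[2.2, -2.4, 0, -40, 0.1], [2.2, -2.4, 0, -40, 0.1], [2.2, -2.4, 0, -40, 0.1], [2.2, -2.4, 0, -40, 0.1], [2.2, -2.4, 0, -40, 0.1]]

```text
time_s: 2.15
eef_pos: [0.489, 0.2103, 0.2559]
eef_rot: [-0.0, 0.838, 0.545, -0.0]
wrist_force: [1.0, -0.5, -0.5]
opening: 0.45
grasp_force: 0.0
```

servo_tool:
  motion:
    - [[0, 0, 0, -40, 0.1], [0, 0, 0, -40, 0.1], [0, 0, 0, -40, 0.1], [0, 0, 0, -40, 0.1], [0, 0, 0, -40, 0.1]]

```text
time_s: 2.65
eef_pos: [0.4891, 0.2101, 0.256]
eef_rot: [-0.0, 0.602, 0.799, -0.0]
wrist_force: [0.7, -0.5, -1.2]
opening: 0.452
grasp_force: 0.0
```

servo_tool:
  motion:
    - [[0, 0, 0, -8, 0.1], [0, 0, 0, -10, 0.1], [0, 0, 5, -10, 0.1], [0, 0, 5, -10, 0.1]]

```text
time_s: 3.05
eef_pos: [0.4853, 0.2093, 0.2006]
eef_rot: [-0.004, 0.532, 0.847, -0.004]
wrist_force: [-1.0, -0.1, -1.4]
opening: 0.45
grasp_force: 0.0
```

Run:
```python
from h import *
c=cam('wrist'); save('w1.png',c); P=world(c); o=c['o']; R=rot(o); p=np.array(o['eef_pos']); print(p,R.round(3))
T=(P-p)@R
m=(c['depth']>0)&(P[...,2]>.09)&(P[...,2]<.125)
Q=T[m]; print(m.sum())
# bar: in tool frame expected along x near y=0
b=(abs(Q[:,0])<.03)&(abs(Q[:,1])<.03); print(b.sum(),Q[b].mean(0) if b.any() else '', np.polyfit(Q[b][:,0],Q[b][:,1],1), P[m][b][:,2].max())
a=(abs(Q[:,1])<.012); print('x range',np.percentile(Q[a][:,0],[0,1,99,100]))
```

```text
[0.4853378  0.20928986 0.20064488] [[-0.434  0.901 -0.011]
 [ 0.901  0.434 -0.002]
 [ 0.003 -0.011 -1.   ]]
34009
1442 [0.00125212 0.00675668 0.0896345 ] [0.01338966 0.00673992] 0.11422144049735836
x range [-0.04220857 -0.04023977  0.04740723  0.04829351]
```

View pics/w1.png

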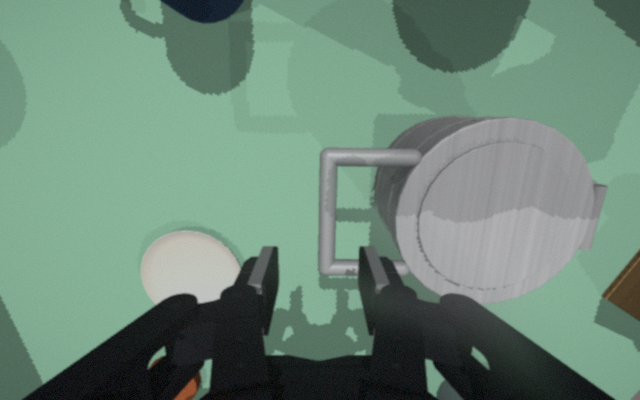

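The wrist picture shows the handle bar upright at column 327 (rows 150–270). It lies between the open fingers at (265,265) and (370,265), and the canister is to the right. I'll settle lower and remeasure.

servo_tool:
  motion:
    - [[0, 0, 4, 0, 0.1], [0, 0, 4, 0, 0.1], [0, 0, 4, 0, 0.1], [0, 0, 4, 0, 0.1]]

```text
time_s: 3.5
eef_pos: [0.4906, 0.2104, 0.1687]
eef_rot: [0.001, 0.532, 0.847, 0.001]
wrist_force: [0.1, 0.2, 0.1]
opening: 0.447
grasp_force: 0.0
```

Run:
```python
from h import *
c=cam('wrist'); P=world(c); o=c['o']; R=rot(o); p=np.array(o['eef_pos']); print(p,R.round(3))
T=(P-p)@R
m=(c['depth']>0)&(P[...,2]>.095)&(P[...,2]<.125)
Q=T[m]; b=(abs(Q[:,1])<.025)&(Q[:,0]>-.045)&(Q[:,0]<.05)&(Q[:,2]>.03)
print(b.sum(),np.median(Q[b],0),Q[b].min(0),Q[b].max(0)); 
for a in np.arange(-.045,.05,.01):
    s=b&(abs(Q[:,0]-a)<.005)
    if s.sum()>5: print(round(a,3),s.sum(),np.percentile(Q[s][:,1],[2,50,98]).round(4), P[m][s][:,2].max().round(4))
```

```text
[0.49062938 0.21037996 0.16871561] [[-0.434  0.901  0.003]
 [ 0.901  0.434  0.001]
 [-0.001  0.003 -1.   ]]
4253 [0.01027942 0.00327671 0.05748767] [-0.04080296 -0.00582708  0.0547007 ] [0.04996573 0.02499695 0.06550037]
-0.045 26 [-0.0005  0.0095  0.0238] 0.1108
-0.035 835 [-0.0051  0.0115  0.0244] 0.1137
-0.025 301 [-0.0057  0.0005  0.0115] 0.1133
-0.015 305 [-0.0056 -0.0001  0.0059] 0.1136
-0.005 314 [-0.0055  0.0005  0.0058] 0.1134
0.005 338 [-0.0055  0.0005  0.0064] 0.1131
0.015 331 [-0.0047  0.001   0.0063] 0.114
0.025 342 [-0.0046  0.001   0.0063] 0.1133
0.035 445 [-0.0046  0.0021  0.0231] 0.1135
0.045 1016 [-0.0039  0.0103  0.0245] 0.1138
```

servo_tool:
  motion:
    - [[0.3, 0.15, 2.7, 0, 0.1], [0.3, 0.15, 5.4, 0, 0.1], [0.3, 0.15, 5.4, 0, 0.1], [0.3, 0.15, 5.4, 0, 0.1], [0.3, 0.15, 5.4, 0, 0.1]]

```text
time_s: 4.05
eef_pos: [0.4908, 0.2137, 0.1144]
eef_rot: [0.001, 0.532, 0.847, 0.001]
wrist_force: [0.3, -1.0, -0.5]
opening: 0.452
grasp_force: 0.0
```

servo_tool:
  motion:
    - [[0, 0, 0, 0, 1], [0, 0, 0, 0, 1], [0, 0, 0, 0, 1], [0, 0, 0, 0, 1], [0, 0, 0, 0, 1]]

```text
time_s: 4.55
eef_pos: [0.4893, 0.2132, 0.1126]
eef_rot: [-0.0, 0.532, 0.847, -0.0]
wrist_force: [-4.1, -3.2, 3.9]
opening: 0.115
grasp_force: 58.7
```

servo_tool:
  motion:
    - [[0, 0.09, -1.43, 0, 1], [0, 0.29, -2.86, 0, 1], [0, 0.6, -4.26, 0, 1], [0, 1.02, -5.63, 0, 1], [0, 1.55, -6.97, 0, 1]]

```text
time_s: 5.05
eef_pos: [0.5027, 0.2195, 0.1831]
eef_rot: [-0.0, 0.532, 0.847, -0.001]
wrist_force: [-0.7, -5.5, -4.4]
opening: 0.113
grasp_force: 58.2
```

servo_tool:
  motion:
    - [[0, 0.63, -1.29, 0, 1], [0, 1.36, -2.53, 0, 1], [0, 2.18, -3.71, 0, 1], [0, 3.1, -4.82, 0, 1], [0, 4.1, -5.85, 0, 1]]

```text
time_s: 5.55
eef_pos: [0.5385, 0.2362, 0.2427]
eef_rot: [-0.001, 0.532, 0.847, -0.003]
wrist_force: [-11.5, -12.7, 8.9]
opening: 0.113
grasp_force: 58.5
```

servo_tool:
  motion:
    - [[0, 0, 0, 0, 1], [0, 0, 0, 0, 1], [0, 0, 0, 0, 1]]

```text
time_s: 5.85
eef_pos: [0.54, 0.2368, 0.2443]
eef_rot: [0.001, 0.532, 0.847, -0.001]
wrist_force: [-10.3, -8.9, 12.8]
opening: 0.112
grasp_force: 59.9
```

```bash
cat > lid.py <<'E'
from h import *
def lid(n='top'):
    c=cam(n); P=world(c); d=np.array([.9,.436]); d/=np.linalg.norm(d); h=np.array([.6532,.2903])
    Q=P[(c['depth']>0)]; s=(h-Q[:,:2])@d; t=(Q[:,:2]-h)@np.array([-d[1],d[0]])
    m=(abs(t)<.06)&(s>.01)&(s<.12)&(Q[:,2]>.115)&(Q[:,2]<.3); s,zz=s[m],Q[m,2]
    k=np.polyfit(s,zz,1)
    for _ in range(8):
        r=abs(zz-np.polyval(k,s)); g=r<max(.004,np.percentile(r,40)); k=np.polyfit(s[g],zz[g],1)
    print(n,m.sum(),g.sum(),'angle',np.degrees(np.arctan(k[0])),'z at hinge',k[1],'s',s[g].min(),s[g].max())
if __name__=='__main__':
    o=ctrl.get_obs(); print(o['time_s'],o['eef_pos'],o['wrist_force'],o['opening'])
    lid('top'); lid('wrist'); lid('scene')
E
python3 lid.py
```

```text
5.85 [0.53995056 0.23683951 0.24431041] [-10.27270958  -8.92368793  12.79470107] 0.11227818971632406
top 334 268 angle 44.43821860776178 z at hinge 0.11464743394298252 s 0.011068468242541539 0.11912423868737186
wrist 30536 12214 angle 59.81515383185248 z at hinge 0.09147829367007576 s 0.01000534293139973 0.11999910418207045
scene 2777 2224 angle 43.6810068459591 z at hinge 0.11910756899233631 s 0.010087905235096147 0.11991115760781246
```

servo_tool:
  motion:
    - [[0, 0, 0, 0, 0.1], [0, 0, 0, 0, 0.1], [0, 0, 0, 0, 0.1], [0, 0, -3, 0, 0.1], [0, 0, -6, 0, 0.1]]

```text
time_s: 6.5
eef_pos: [0.5396, 0.2383, 0.3002]
eef_rot: [-0.001, 0.532, 0.847, -0.001]
wrist_force: [-0.1, 0.0, 0.5]
opening: 0.449
grasp_force: 0.0
```

servo_tool:
  motion:
    - [[0, -5, -2, 0, -1], [0, -10, -2, 0, -1], [0, -15, -2, 0, -1], [0, -20, -2, 0, -1], [0, -20, -2, 0, -1]]

```text
time_s: 7.0
eef_pos: [0.3558, 0.1505, 0.3202]
eef_rot: [-0.0, 0.532, 0.847, -0.0]
wrist_force: [1.3, 0.7, 0.3]
opening: 0.999
grasp_force: 0.0
```

```bash
sed -i "s/    lid('top'); lid('wrist'); lid('scene')/    lid('top'); lid('scene'); c=cam('scene'); save('s2.png',c)/" lid.py; python3 lid.py
python3 - <<'E'
from h import *
from scipy.spatial import cKDTree
# plane fit by RANSAC-ish SVD on the lid top, both cameras
rng=np.random.default_rng(0)
for n in ('top','scene'):
    c=cam(n); P=world(c)[c['depth']>0]; L=np.array([.6532,.2903])-np.array([.9,.436])*.05
    Q=P[(np.hypot(*(P[:,:2]-L).T)<.06)&(P[:,2]>.12)&(P[:,2]<.26)]
    best=None
    for _ in range(400):
        a,b,d=Q[rng.choice(len(Q),3,False)]; w=np.cross(b-a,d-a); w/=np.linalg.norm(w)+1e-12
        g=abs((Q-a)@w)<.004
        if best is None or g.sum()>best.sum(): best=g
    X=Q[best]; w=np.linalg.svd(X-X.mean(0),full_matrices=False)[2][2]; w*=np.sign(w[2])
    print(n,len(Q),best.sum(),'tilt',np.degrees(np.arccos(w[2])),w,X.mean(0))
E
```

```text
7.0 [0.35578727 0.15047694 0.32022607] [1.34484279 0.66604885 0.25448196] 0.9986004298401876
top 1320 1069 angle 43.3881075121828 z at hinge 0.1183529240768295 s 0.010012412696823571 0.11996771356735568
scene 2666 2262 angle 43.73505733858442 z at hinge 0.11914899085337506 s 0.010021780765388358 0.11999940612599926
top 1223 1126 tilt 43.67138588727353 [0.6293545  0.28413471 0.72331209] [0.60731074 0.26681703 0.16682278]
scene 2494 2390 tilt 43.88443701456718 [0.62826001 0.2929574  0.72073943] [0.61049705 0.27000861 0.16394067]
```

View pics/s2.png

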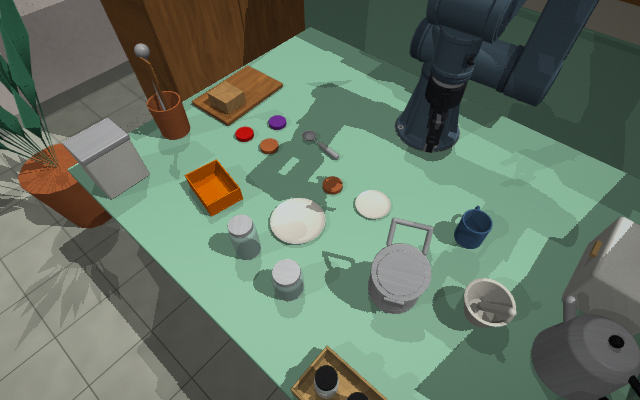

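The scene picture shows the lid standing open by itself, with its handle at (410,230). Plane fits from both cameras give about 44°, which agrees with 45° within calibration. Disc A is at (333,185) in this view, so I go above it next.

servo_tool:
  motion:
    - [[-18, -2.6, 10, 0, -1], [-18, -2.6, 10, 0, -1], [-18, -2.6, 10, 0, -1], [-18, -2.6, 10, 0, -1], [-18, -2.6, 10, 0, -1]]

```text
time_s: 7.75
eef_pos: [0.4152, -0.0256, 0.2174]
eef_rot: [-0.002, 0.534, 0.846, -0.001]
wrist_force: [-0.5, 0.3, -0.1]
opening: 1.001
grasp_force: 0.0
```

servo_tool:
  motion:
    - [[-6.4, -1, 8, 0, -1], [-6.4, -1, 8, 0, -1], [-6.4, -1, 8, 0, -1], [-6.4, -1, 8, 0, -1], [-6.4, -1, 8, 0, -1]]

```text
time_s: 8.25
eef_pos: [0.4345, -0.0838, 0.1413]
eef_rot: [0.0, 0.532, 0.847, 0.0]
wrist_force: [0.5, 0.4, -0.5]
opening: 1.003
grasp_force: 0.0
```

```bash
cat > disc.py <<'E'
from h import *
import sys
from scipy.optimize import least_squares
def find(h,u0=None):
    c=cam('wrist'); o=c['o']; R=rot(o); p=np.array(o['eef_pos']); print('t',o['time_s'],p.round(4),'tilt',R[:,2].round(3))
    im=c['pixels'].astype(int); r,g,b=im[...,0],im[...,1],im[...,2]
    P=world(c); near=(P[...,2]<.06)&(P[...,2]>0)
    m=((r>1.6*g)&(g>1.4*b)&(r>25)&near).astype(np.uint8); m=cv2.morphologyEx(m,cv2.MORPH_OPEN,np.ones((3,3)))
    H=c['hand_eye']
    for e in cv2.findContours(m,cv2.RETR_EXTERNAL,cv2.CHAIN_APPROX_NONE)[0]:
        if len(e)<60: continue
        e=e[:,0].astype(float)
        ok=(e[:,1]<395)&(e[:,0]>2)&(e[:,0]<637); e=e[ok]
        d=np.c_[(e[:,0]-c['cx'])/c['fx'],(e[:,1]-c['cy'])/c['fy'],np.ones(len(e))]@H[:3,:3].T@R.T
        og=R@H[:3,3]+p; X=og+d*((h-og[2])/d[:,2])[:,None]
        f=lambda q: np.hypot(X[:,0]-q[0],X[:,1]-q[1])-.032
        q=least_squares(f,X[:,:2].mean(0),loss='soft_l1',f_scale=.001)
        w=np.array([*q.x,h]); print('px',e.mean(0).round(),'disc',q.x.round(4),'rms',np.sqrt((q.fun**2).mean()).round(4),'tool cm',((w-p)@R*100).round(2))
    return c
if __name__=='__main__': find(float(sys.argv[1]))
E
python3 disc.py .016; python3 -c "
from h import *
save('w2.png',cam('wrist'))"
```

```text
t 8.25 [ 0.4345 -0.0838  0.1413] tilt [ 0.001 -0.    -1.   ]
px [305. 208.] disc [ 0.4232 -0.1065] rms 0.0109 tool cm [-1.56 -2.01 12.53]
```

View pics/w2.png

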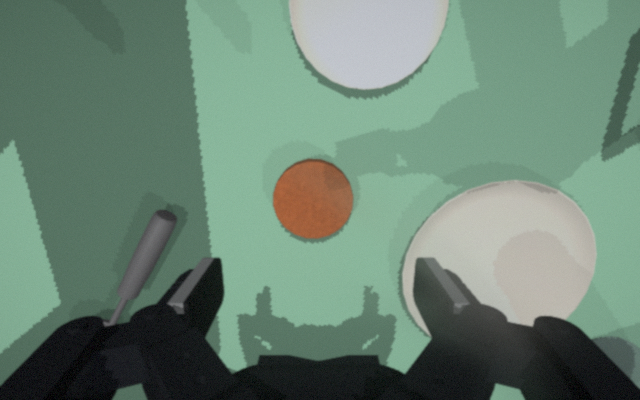

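The disc is at (313,200), midway between the fingers. The smaller saucer is to the right at (515,250) and the spoon to the left at (150,260). I'll tighten the colour mask.

```bash
sed -i "s/(r>25)&near/(r-b>18)\&near/; s/np.ones((3,3)))/np.ones((7,7)))/" disc.py; python3 disc.py .016
```

```text
t 8.35 [ 0.4346 -0.0837  0.142 ] tilt [ 0.003 -0.001 -1.   ]
px [302. 208.] disc [ 0.422  -0.1085] rms 0.011 tool cm [-1.65 -2.25 12.6 ]
```

Run:
```python
from h import *
c=cam('wrist'); im=c['pixels'].astype(int); r,g,b=im[...,0],im[...,1],im[...,2]
P=world(c); near=(P[...,2]<.06)&(P[...,2]>0)
print(im[200,313],im[200,250],P[200,313],P[200,250],P[130,313],c['o']['eef_pos'])
m=((r>1.6*g)&(g>1.4*b)&(r-b>18)&near).astype(np.uint8)
n,l,s,ce=cv2.connectedComponentsWithStats(m); i=s[:,4]>50; print(s[i],ce[i])
```

```text
[158  95  62] [138 182 156] [ 0.43009549 -0.08203156  0.01597729] [ 3.84507926e-01 -1.09177573e-01 -2.52475479e-04] [ 0.40727048 -0.03476171 -0.00057559] [ 0.4345461  -0.08377158  0.14206022]
[[     0      0    640    400 253264]
 [   274    171     70     66   2644]] [[319.6710705  199.41384879]
 [303.4387292  208.71255673]]
```

```bash
sed -i "s/(r>1.6\*g)&(g>1.4\*b)/(r>1.3*g)\&(g>1.15*b)/" disc.py; python3 disc.py .016
```

```text
t 8.45 [ 0.4344 -0.0838  0.1419] tilt [ 0.003 -0.001 -1.   ]
px [312. 199.] disc [ 0.4298 -0.0822] rms 0.0018 tool cm [ 0.38 -0.36 12.59]
```

Run:
```python
from h import *
c=cam('wrist'); v,u=np.mgrid[:400,:640]; d=c['depth']
P=np.stack([(u-c['cx'])/c['fx']*d,(v-c['cy'])/c['fy']*d,d],-1); H=c['hand_eye']; T=P@H[:3,:3].T+H[:3,3]
for a,b in ((170,225),(412,470)):
    m=np.zeros(d.shape,bool); m[250:320,a:b]=1; m&=(d>0)&(T[...,2]<.07); Q=T[m]
    print(m.sum(), Q[:,2].max(), np.percentile(Q[:,2],[50,90,98]), Q[Q[:,2]>Q[:,2].max()-.004].mean(0))
```

```text
2745 0.012676325322270143 [-0.00980565  0.00488903  0.00973078] [ 0.00110026 -0.04196906  0.01027994]
2810 0.012534584993914244 [-0.01017249  0.00494027  0.00978077] [0.00106805 0.04352396 0.01014203]
```

servo_tool:
  motion:
    - [[0.2, -0.4, 4, 0, -1], [0.2, -0.4, 8, 0, -1], [0.2, -0.4, 10, 0, -1], [0.2, -0.4, 11, 0, -1], [0.2, -0.4, 11, 0, -1]]

```text
time_s: 9.05
eef_pos: [0.4285, -0.0838, 0.0299]
eef_rot: [-0.001, 0.532, 0.847, -0.0]
wrist_force: [0.3, -0.6, 0.1]
opening: 1.004
grasp_force: 0.0
```

servo_tool:
  motion:
    - [[0, 0, 0.85, 0, -1], [0, 0, 0.85, 0, -1], [0, 0, 0.85, 0, -0.4], [0, 0, 0.85, 0, 0.2], [0, 0, 0.85, 0, 1]]

```text
time_s: 9.55
eef_pos: [0.4297, -0.0845, 0.0233]
eef_rot: [0.001, 0.532, 0.847, -0.0]
wrist_force: [-3.0, 1.6, 10.2]
opening: 0.725
grasp_force: 62.9
```

servo_tool:
  motion:
    - [[0, 0, 0, 0, 1], [0, 0, 0, 0, 1], [0, 0, 0, 0, 1]]

```text
time_s: 9.85
eef_pos: [0.4297, -0.0845, 0.0233]
eef_rot: [0.001, 0.532, 0.847, -0.0]
wrist_force: [-3.4, 1.2, 10.0]
opening: 0.721
grasp_force: 63.0
```

servo_tool:
  motion:
    - [[0, 0, -1, 0, 1], [0, 0, -3.5, 0, 1], [0, 0, -7, 0, 1], [0, 0, -10, 0, 1], [0, 0, -10, 0, 1]]

```text
time_s: 10.35
eef_pos: [0.432, -0.0856, 0.1267]
eef_rot: [0.005, 0.532, 0.847, 0.0]
wrist_force: [0.9, -0.7, -1.6]
opening: 0.721
grasp_force: 66.0
```

servo_tool:
  motion:
    - [[-1.5, 3.5, 0, 0, 1], [-3.2, 7.9, 0, 0, 1], [-5, 12.3, 0, 0, 1], [-6.4, 15.8, 0, 0, 1], [-6.4, 15.8, 0, 0, 1]]

```text
time_s: 10.85
eef_pos: [0.6028, -0.0732, 0.1214]
eef_rot: [0.001, 0.532, 0.847, 0.001]
wrist_force: [-0.2, 0.4, -1.4]
opening: 0.719
grasp_force: 66.0
```

servo_tool:
  motion:
    - [[0, 0, 0, 0, 1], [0, 0, 0, 0, 1]]

```text
time_s: 11.05
eef_pos: [0.5977, -0.073, 0.1211]
eef_rot: [-0.001, 0.532, 0.847, -0.0]
wrist_force: [0.2, -0.3, -1.5]
opening: 0.719
grasp_force: 66.0
```

```bash
cat > place.py <<'E'
from h import *
from scipy.optimize import least_squares
c=cam('wrist'); o=c['o']; R=rot(o); p=np.array(o['eef_pos']); print(o['time_s'],p.round(4),R[:,2].round(4),o['opening'])
save('w3.png',c); P=world(c); T=(P-p)@R; im=c['pixels'].astype(int); r,g,b=im[...,0],im[...,1],im[...,2]
m=(c['depth']>0)&(r>1.3*g)&(r-b>18)&(T[...,2]<.04)
Q=T[m]; print('disc in tool: n',m.sum(),'med',np.median(Q,0).round(4) if len(Q) else '','min',Q.min(0).round(4),'max',Q.max(0).round(4))
# saucer rim outline in wrist + top
H=c['hand_eye']
for n in ('wrist','top'):
    if n=='top':
        c=cam('top'); im=c['pixels'].astype(int); P=world(c)
    near=np.hypot(P[...,0]-.5996,P[...,1]+.0736)<.105
    s=((im.max(2)-im.min(2)<35)&(im.sum(2)>200)&near&(P[...,2]<.03)).astype(np.uint8)
    s=cv2.morphologyEx(s,cv2.MORPH_CLOSE,np.ones((5,5)))
    e=cv2.convexHull(max(cv2.findContours(s,0,1)[0],key=len))[:,0].astype(float); e=e[(e[:,0]>2)&(e[:,0]<637)&(e[:,1]>2)&(e[:,1]<397)]
    d=np.c_[(e[:,0]-c['cx'])/c['fx'],(e[:,1]-c['cy'])/c['fy'],np.ones(len(e))]
    if n=='wrist': d=d@H[:3,:3].T@R.T; og=R@H[:3,3]+p
    else: d=d@c['R']; og=-c['R'].T@c['t']
    X=og+d*((.013-og[2])/d[:,2])[:,None]
    q=least_squares(lambda q:np.hypot(X[:,0]-q[0],X[:,1]-q[1])-.082,[.6,-.073],loss='soft_l1',f_scale=.002)
    print(n,'saucer',q.x.round(4),'rms',np.sqrt((q.fun**2).mean()).round(4),len(e))
E
python3 place.py
```

```text
11.05 [ 0.5977 -0.073   0.1211] [-2.3e-03  7.0e-04 -1.0e+00] 0.7188931883925853
disc in tool: n 15437 med [0.005  0.0005 0.0076] min [-0.0299 -0.0657 -0.0628] max [0.0332 0.0318 0.0211]
wrist saucer [ 0.6006 -0.0726] rms 0.0053 35
top saucer [ 0.5973 -0.0809] rms 0.0152 9
```

View pics/w3.png

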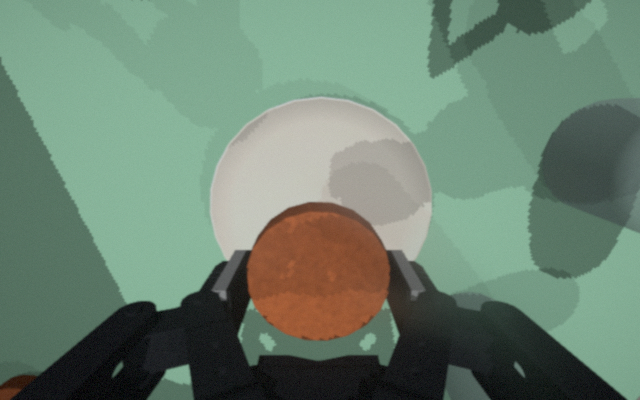

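The wrist picture shows the disc level in the jaws at (318,270) and the big saucer below it at (320,190). I lower it now.

servo_tool:
  motion:
    - [[-0.1, 0, 3.5, 0, 1], [-0.1, 0, 6.5, 0, 1], [-0.1, 0, 8, 0, 1], [-0.1, 0, 8.5, 0, 1], [-0.1, 0, 8.5, 0, 1]]

```text
time_s: 11.65
eef_pos: [0.5994, -0.0743, 0.037]
eef_rot: [-0.0, 0.532, 0.847, -0.0]
wrist_force: [0.2, 0.2, -1.8]
opening: 0.721
grasp_force: 66.1
```

servo_tool:
  motion:
    - [[0, 0, 0.2, 0, 1], [0, 0, 0.4, 0, 1], [0, 0, 0.6, 0, 1], [0, 0, 0.6, 0, 1]]

```text
time_s: 12.05
eef_pos: [0.5997, -0.0742, 0.0312]
eef_rot: [0.0, 0.532, 0.847, 0.0]
wrist_force: [0.6, 0.4, -0.7]
opening: 0.72
grasp_force: 66.1
```

servo_tool:
  motion:
    - [[0, 0, 0.1, 0, 1], [0, 0, 0.2, 0, 1], [0, 0, 0.2, 0, 1]]

```text
time_s: 12.35
eef_pos: [0.5997, -0.0742, 0.0294]
eef_rot: [0.0, 0.532, 0.847, 0.0]
wrist_force: [-1.6, 0.8, 2.5]
opening: 0.722
grasp_force: 66.6
```

servo_tool:
  motion:
    - [[0, 0, 0, 0, -0.5], [0, 0, 0, 0, -0.65], [0, 0, 0, 0, -0.75], [0, 0, 0, 0, -0.75], [0, 0, -1, 0, -0.75]]

```text
time_s: 12.85
eef_pos: [0.5984, -0.0739, 0.0379]
eef_rot: [-0.001, 0.532, 0.847, -0.0]
wrist_force: [-0.9, 0.0, -0.6]
opening: 0.878
grasp_force: 0.0
```

servo_tool:
  motion:
    - [[0, 0, -3, 0, -0.75], [0, 0, -7, 0, -1], [0, 0, -11, 0, -1], [0, 0, -11, 0, -1], [0, 0, -11, 0, -1]]

```text
time_s: 13.35
eef_pos: [0.6005, -0.0745, 0.1511]
eef_rot: [0.002, 0.532, 0.847, 0.0]
wrist_force: [-0.4, 0.4, 0.0]
opening: 1.005
grasp_force: 0.0
```

```bash
python3 disc.py .022; sed -i "s/w3.png/w4.png/" place.py; python3 place.py | grep -v top
```

```text
t 13.35 [ 0.6005 -0.0745  0.1511] tilt [ 0.003 -0.001 -1.   ]
px [316. 197.] disc [ 0.5994 -0.0724] rms 0.0013 tool cm [ 0.27 -0.05 12.91]
13.4 [ 0.5994 -0.0741  0.1493] [ 4.e-04 -1.e-04 -1.e+00] 1.0034192968281057Traceback (most recent call last):
  File "place.py", line 6, in <module>
    Q=T[m]; print('disc in tool: n',m.sum(),'med',np.median(Q,0).round(4) if len(Q) else '','min',Q.min(0).round(4),'max',Q.max(0).round(4))
                                                                                                  ~~~~~^^^
    return umr_minimum(a, axis, None, out, keepdims, initial, where)
ValueError: zero-size array to reduction operation minimum which has no identity
```

Disc A sits at (0.599,-0.072), within about 1 mm of the saucer centre. Next is disc B.

servo_tool:
  motion:
    - [[-13, -18.4, 0, 0, -1], [-13, -18.4, 0, 0, -1], [-13, -18.4, 0, 0, -1], [-13, -18.4, 0, 0, -1], [-13, -18.4, 0, 0, -1]]

```text
time_s: 13.95
eef_pos: [0.4875, -0.2735, 0.1473]
eef_rot: [-0.002, 0.533, 0.846, -0.0]
wrist_force: [0.4, 0.9, -0.3]
opening: 0.995
grasp_force: 0.0
```

servo_tool:
  motion:
    - [[-5.9, -8.4, 0.5, 0, -1], [-5.9, -8.4, 0.5, 0, -1], [-5.9, -8.4, 0.5, 0, -1], [-5.9, -8.4, 0.5, 0, -1], [-5.9, -8.4, 0.5, 0, -1]]

```text
time_s: 14.45
eef_pos: [0.44, -0.3594, 0.1428]
eef_rot: [-0.001, 0.532, 0.847, 0.001]
wrist_force: [-0.2, 0.6, 0.2]
opening: 1.0
grasp_force: 0.0
```

```bash
python3 disc.py .016
```

```text
t 14.45 [ 0.44   -0.3594  0.1428] tilt [-0.001  0.002 -1.   ]
px [ 35. 330.] disc [ 0.2492 -0.5808] rms 0.0094 tool cm [-11.7  -26.8   12.65]
px [565. 290.] disc [ 0.6534 -0.3344] rms 0.0376 tool cm [-7.05 20.31 12.66]
px [318. 204.] disc [ 0.4405 -0.3593] rms 0.0015 tool cm [-0.04  0.05 12.68]
```

servo_tool:
  motion:
    - [[0, 0, 4, 0, -1], [0, 0, 8, 0, -1], [0, 0, 10, 0, -1], [0, 0, 11, 0, -1], [0, 0, 11, 0, -1]]

```text
time_s: 15.0
eef_pos: [0.4402, -0.3589, 0.0327]
eef_rot: [-0.001, 0.531, 0.847, 0.001]
wrist_force: [-0.4, 0.6, 0.5]
opening: 0.998
grasp_force: 0.0
```

servo_tool:
  motion:
    - [[0, 0, 0.65, 0, -1], [0, 0, 0.65, 0, -1], [0, 0, 0.65, 0, -0.4], [0, 0, 0.65, 0, 0.2], [0, 0, 0.65, 0, 1]]

```text
time_s: 15.5
eef_pos: [0.4408, -0.3615, 0.0292]
eef_rot: [0.001, 0.532, 0.847, -0.0]
wrist_force: [-0.9, 2.2, 7.5]
opening: 0.71
grasp_force: 63.2
```

servo_tool:
  motion:
    - [[0, 0, 0, 0, 1], [0, 0, 0, 0, 1]]

```text
time_s: 15.7
eef_pos: [0.4408, -0.3615, 0.0292]
eef_rot: [0.001, 0.532, 0.847, -0.0]
wrist_force: [-0.7, 2.6, 7.0]
opening: 0.719
grasp_force: 63.2
```

servo_tool:
  motion:
    - [[0, 0, -1, 0, 1], [0, 0, -3.5, 0, 1], [0, 0, -7, 0, 1], [0, 0, -10, 0, 1], [0, 0, -10, 0, 1]]

```text
time_s: 16.2
eef_pos: [0.4423, -0.3635, 0.1332]
eef_rot: [0.005, 0.532, 0.847, -0.002]
wrist_force: [0.7, -1.1, -0.8]
opening: 0.714
grasp_force: 65.2
```

servo_tool:
  motion:
    - [[2, 2.8, 0, 0, 1], [4.8, 6.7, 0, 0, 1], [7.7, 10.8, 0, 0, 1], [10.6, 14.8, 0, 0, 1], [13, 18.2, 0, 0, 1]]

```text
time_s: 16.7
eef_pos: [0.548, -0.1622, 0.127]
eef_rot: [-0.0, 0.532, 0.847, 0.0]
wrist_force: [1.0, -0.1, -0.8]
opening: 0.711
grasp_force: 65.3
```

servo_tool:
  motion:
    - [[2.5, 3.5, 0, 0, 1], [5, 7, 0, 0, 1], [6.2, 8.6, 0, 0, 1], [6.2, 8.6, 0, 0, 1], [6.2, 8.6, 0, 0, 1]]

```text
time_s: 17.2
eef_pos: [0.5978, -0.0713, 0.1269]
eef_rot: [-0.0, 0.532, 0.847, -0.0]
wrist_force: [0.5, -0.0, -0.3]
opening: 0.713
grasp_force: 65.3
```

```bash
python3 place.py | grep -v top
python3 - <<'E'
from h import *
c=cam('wrist'); o=c['o']; R=rot(o); p=np.array(o['eef_pos']); T=(world(c)-p)@R; im=c['pixels'].astype(int); r,g,b=im[...,0],im[...,1],im[...,2]
m=(c['depth']>0)&(r>1.3*g)&(r-b>18)&(T[...,2]<.04)&(T[...,2]>-.02)&(abs(T[...,1])<.033)
Q=T[m]; top=Q[abs(Q[:,2]-np.median(Q[:,2]))<.004]; A=np.c_[top[:,:2],np.ones(len(top))]
k=np.linalg.lstsq(A,top[:,2],rcond=None)[0]; print('top plane slopes',k.round(4)); (cx,cy),rr=cv2.minEnclosingCircle(top[:,:2].astype(np.float32)); print('circle',cx,cy,rr, 'z98',np.percentile(Q[:,2],[2,50,99.5]))
E
```

```text
17.2 [ 0.5978 -0.0713  0.1269] [-1.2e-03 -1.0e-04 -1.0e+00] 0.7132331710220055
disc in tool: n 14354 med [0.0048 0.0005 0.0134] min [-0.0309 -0.03    0.0097] max [0.0329 0.0315 0.028 ]
wrist saucer [ 0.6004 -0.0728] rms 0.0043 35
top plane slopes [0.0036 0.0032 0.0134]
circle 0.0010067648254334927 0.0007207756862044334 0.03197570890188217 z98 [0.01220487 0.0134474  0.02577378]
```

View pics/w4.png

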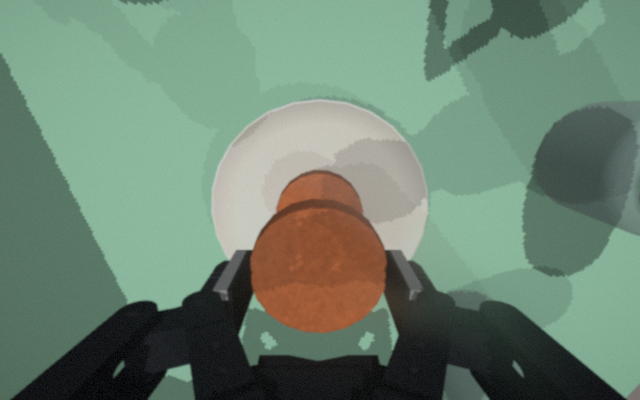

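The wrist picture shows disc B level at (318,268) in the jaws, above disc A and the saucer (320,190). I descend to just above contact.

servo_tool:
  motion:
    - [[0, 0, 3, 0, 1], [0, 0, 5.5, 0, 1], [0, 0, 6.6, 0, 1], [0, 0, 6.6, 0, 1], [0, 0, 6.6, 0, 1]]

```text
time_s: 17.85
eef_pos: [0.5987, -0.0722, 0.0622]
eef_rot: [0.0, 0.532, 0.847, 0.0]
wrist_force: [0.4, -0.5, -1.1]
opening: 0.714
grasp_force: 65.3
```

servo_tool:
  motion:
    - [[0, 0, 0, 0, 1]]

```text
time_s: 17.95
eef_pos: [0.5994, -0.0721, 0.063]
eef_rot: [0.001, 0.532, 0.847, 0.0]
wrist_force: [0.4, 0.4, -1.1]
opening: 0.709
grasp_force: 65.3
```

servo_tool:
  motion:
    - [[-0.1, 0, 0.3, 0, 1], [-0.1, 0, 0.6, 0, 1], [-0.1, 0, 0.8, 0, 1], [-0.1, 0, 0.9, 0, 1], [-0.1, 0, 0.9, 0, 1]]

```text
time_s: 18.45
eef_pos: [0.5985, -0.0723, 0.0522]
eef_rot: [-0.0, 0.532, 0.847, -0.0]
wrist_force: [-0.5, 0.0, -0.1]
opening: 0.714
grasp_force: 65.3
```

servo_tool:
  motion:
    - [[0, 0, 0.1, 0, 1], [0, 0, 0.1, 0, 1]]

```text
time_s: 18.65
eef_pos: [0.5987, -0.0724, 0.0514]
eef_rot: [-0.0, 0.532, 0.847, -0.0]
wrist_force: [0.3, 0.4, -0.4]
opening: 0.708
grasp_force: 65.3
```

servo_tool:
  motion:
    - [[0, 0, 0.1, 0, 1], [0, 0, 0.1, 0, 1]]

```text
time_s: 18.85
eef_pos: [0.5988, -0.0724, 0.0513]
eef_rot: [-0.0, 0.532, 0.847, -0.0]
wrist_force: [-2.9, 0.8, 4.4]
opening: 0.711
grasp_force: 66.0
```

Disc B is in contact. I release and rise.

servo_tool:
  motion:
    - [[0, 0, 0, 0, -0.5], [0, 0, 0, 0, -0.65], [0, 0, 0, 0, -0.8], [0, 0, 0, 0, -0.8], [0, 0, -1, 0, -0.8]]

```text
time_s: 19.35
eef_pos: [0.5975, -0.0721, 0.0593]
eef_rot: [-0.002, 0.532, 0.847, -0.0]
wrist_force: [0.6, -0.0, 0.2]
opening: 0.901
grasp_force: 0.0
```

servo_tool:
  motion:
    - [[0, 0, -3, 0, -0.8], [0, 0, -7, 0, -1], [0, 0, -11, 0, -1], [0, 0, -11, 0, -1], [0, 0, -11, 0, -1]]

```text
time_s: 19.85
eef_pos: [0.5996, -0.0727, 0.1726]
eef_rot: [0.002, 0.532, 0.847, 0.0]
wrist_force: [-0.4, 0.0, -0.8]
opening: 0.996
grasp_force: 0.0
```

```bash
python3 disc.py .038
```

```text
t 19.85 [ 0.5996 -0.0727  0.1726] tilt [ 0.003 -0.001 -1.   ]
px [317. 198.] disc [ 0.5984 -0.0705] rms 0.0012 tool cm [ 0.29 -0.05 13.46]
```

servo_tool:
  motion:
    - [[-18, -15, -5, 0, -1], [-18, -15, -5, 0, -1], [-18, -15, -5, 0, -1], [-18, -15, -5, 0, -1], [-18, -15, -5, 0, -1]]

```text
time_s: 20.4
eef_pos: [0.54, -0.3017, 0.2192]
eef_rot: [-0.001, 0.533, 0.846, 0.0]
wrist_force: [0.5, -1.3, 0.1]
opening: 1.0
grasp_force: 0.0
```

Run:
```python
from h import *
rng=np.random.default_rng(0)
for n in ('top','scene'):
    c=cam(n); im=c['pixels'].astype(int); Pf=world(c); P=Pf[c['depth']>0]; L=np.array([.6532,.2903])-np.array([.9,.436])*.05
    Q=P[(np.hypot(*(P[:,:2]-L).T)<.06)&(P[:,2]>.12)&(P[:,2]<.26)]; best=None
    for _ in range(400):
        a,b,d=Q[rng.choice(len(Q),3,False)]; w=np.cross(b-a,d-a); w/=np.linalg.norm(w)+1e-12
        g=abs((Q-a)@w)<.004
        if best is None or g.sum()>best.sum(): best=g
    X=Q[best]; w=np.linalg.svd(X-X.mean(0),full_matrices=False)[2][2]; w*=np.sign(w[2]); print(n,'tilt',np.degrees(np.arccos(w[2])))
    m=(im[...,0]>1.3*im[...,1])&(np.hypot(Pf[...,0]-.6,Pf[...,1]+.073)<.08)&(c['depth']>0); D=Pf[m]; t=D[D[:,2]>.03]
    s=(im.max(2)-im.min(2)<35)&(np.hypot(Pf[...,0]-.6,Pf[...,1]+.073)<.1)&(c['depth']>0)&(im.sum(2)>200)
    cc=lambda X:[np.round(v,4) for v in cv2.minEnclosingCircle(X[:,:2].astype(np.float32))]
    print('stack top',cc(t),np.median(t[:,2]),'saucer',cc(Pf[s]))
    if n=='top': 
        cv2.imwrite('pics/end.png',im[:,:,::-1].astype(np.uint8))
```

```text
top tilt 43.5962119056772
stack top [array([ 0.598, -0.073]), np.float64(0.0322)] 0.03788827944357314 saucer [array([ 0.6029, -0.0722]), np.float64(0.099)]
scene tilt 44.14692642398363
stack top [array([ 0.5994, -0.0709]), np.float64(0.0325)] 0.03814788285592097 saucer [array([ 0.598 , -0.0791]), np.float64(0.0881)]
```

View pics/end.png

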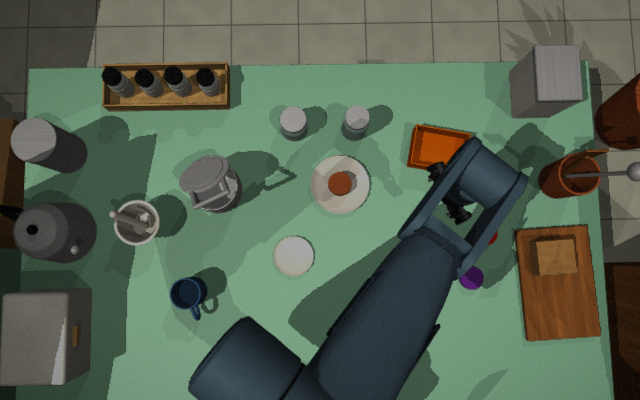

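The top picture shows the stack at (341,183), centred on the big saucer at (340,184), with its top at 38 mm. The lid is standing open with its handle at (212,195), and the other things in view are unmoved. The arm is clear, so I hand in.

servo_tool:
  motion:
    - [[0, 0, 0, 0, -1], [0, 0, 0, 0, -1], [0, 0, 0, 0, -1]]

```text
time_s: 20.8
eef_pos: [0.5417, -0.2979, 0.2194]
eef_rot: [-0.001, 0.531, 0.847, 0.0]
wrist_force: [0.7, 0.1, 0.3]
opening: 1.0
grasp_force: 0.0
```

```bash
python3 -c "
from bench import ctrl
print(ctrl.hand_in())"
```

```text
the job is handed in; nothing more can be done
None
```

I handed the job in at about 21 s: the lid stands by itself at about 44° (camera estimate, 45° asked), and the two clay discs are stacked flat on the larger saucer, within about 2 mm of its centre; no verdict came back.

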